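# Unhood the ball tray and hold it over the catch dish

### The job

Lift the tent-shaped hood off the ball tray and hang it astride the rail's bar, its ridge along the bar, and let go of it. Then take the tray by its upright grip without letting the ball leave its pocket, carry it over the steel catch dish and finish there still holding it, level and still, the ball over the middle of the dish and the tray about 10 cm above the dish's rim. Leave the other things on the bench where they are.

Things in the scene. Friction and masses are not known exactly. Their poses are not given: they have to be found in the camera images.
- hood_grip (a point): Grey sheet hood like a tent with open ends, standing over the tray: 150 mm long (x, along the ridge), 126 wide, 158 high, 200 g; sides 3 mm thick, 51 degrees between them. On the ridge an upright wooden batten, 60 mm long (x), 12 thick (y), 126 to 158 mm above the foot: lift by it. This point: in the batten, 143 mm above the foot, z up; 30 mm above the bar's centre line when hung on it.
- rail_mid (a point): Fixed steel rail: a level round bar 12 mm thick and about 300 mm long on an upright post at each end. This point is the middle of the bar, on its centre line, 180 mm above the bench; y runs along the bar.
- tray_grip (a point): Aluminium tray under the hood, x along its ridge: 130 mm long (x), 60 wide, base 5 thick, 220 g. In its middle an upright grip blade 30 mm long (x), 12 thick (y), top 65 mm above the underside. This point: in the blade, 45 mm above the underside; z up. 44 mm from the middle at each end a ring pocket, 23 mm wide inside, rim 3 mm high; only the +x one holds the ball.
- tray_pocket (a point): The pocket at the tray's +x end that holds the ball: the point where the ball's centre lies when it sits in the middle of the pocket, 16 mm above the tray's underside.
- ball_center (a point): Centre of the loose steel ball, 22 mm across, 44 g. It can roll over the 3 mm pocket rim if the tray is tipped beyond about 35 degrees or jerked.
- dish_rim (a point): Round shallow steel catch dish, 130 mm across, 28 mm high, fixed to the bench. This point is the centre of its mouth, level with its rim.
- fitting: Bystander, to be left alone: small branched violet wax fitting, 37x54x20 mm, lying on the bench. Origin at the centre of its underside.
- turbine: Bystander, to be left alone: violet wax turbine cover with blades, 183x188x42 mm. Origin at the centre of its underside.
- wax_dish: Bystander, to be left alone: violet wax dish, 109 mm across, 22 mm high. Origin at the centre of its underside.
- tape: Bystander, to be left alone: roll of masking tape lying flat at the right of the work (another, far left by the blue tin, is mere clutter), 93 mm across, 24 mm high. Origin at the centre of its underside.
Not all that is in view belongs to the job. What is meant by the part that bears hood_grip is not yellow, and is the larger of those in its own colour.

How it is judged:
On the way, in this order (a step that is already met when the one before it is completed fails the run):
1. the hood hangs astride the bar, let go (contact force between hood and rail above 0.5 N and angle between hood_grip's own z axis and vertical below 0.5 rad and angle between the x axis of hood_grip and the y axis of rail_mid, either way round below 0.3 rad and z of hood_grip in the frame of rail_mid between 0.005 and 0.045 m and x of hood_grip in the frame of rail_mid between -0.025 and 0.025 m and contact force between hood and the fingers below 0.05 N and linear speed of hood below 0.1 m/s), for 0.3 s.
2. the tray is lifted in the fingers with the ball in its pocket (height (world z) of tray_grip above 0.085 m and contact force between tray and the fingers above 1 N and distance between ball_center and tray_pocket below 0.012 m), for 0.2 s.
At the end, for the whole second after the job is handed in: Hood at rest astride the bar, free of the fingers, ridge within 17 deg of the bar; tray held by the fingers alone, underside 75 to 200 mm above the bench, level within 7 deg, slower than 30 mm/s; ball in its pocket (within 12 mm of its point), within 30 mm of the dish middle seen from above (all of step 1 and distance between ball_center and tray_pocket below 0.012 m and contact force between tray and the fingers above 1 N and height (world z) of tray_grip between 0.12 and 0.245 m and angle between tray_grip's own z axis and vertical below 0.12 rad and horizontal distance between ball_center and dish_rim below 0.03 m and linear speed of tray below 0.03 m/s and angular speed of tray below 0.2 rad/s and contact force between tray and dish below 0.05 N and contact force between tray and hood below 0.05 N and contact force between tray and rail below 0.05 N); the arm keeps its last pose, push and grip.
It fails at once if the ball leaves its pocket (distance between ball_center and tray_pocket above 0.014 m).
It fails at once if a bystander is moved more than 20 mm (distance of any of fitting, turbine, wax_dish, tape from where it was at the start of the episode above 0.02 m).
It also fails if it takes over 64 s, if anything falls off the work surface, if the arm or the gripper's body presses on something with over 40 N, if the wrist force passes 120 N, or if a joint passes its speed limit or range.

### The arm

A 6-joint arm with a two-finger parallel gripper is mounted at the origin on a cart in front of the work surface, level with it; the furniture and walls round the work are solid. World frame = base frame: x ahead of the robot, y to its left, z up, the work surface at z = 0. Lengths are in m, angles in rad, forces in N, time in s.
With the tool pointing down it reaches from about 0.4 to 0.825 m from the base axis. Payload 7 kg.
Tool frame: the origin (TCP) lies between the finger pads; the fingertips stand 22 mm ahead of it and the grasp point (between the pads) lies 3 mm ahead of it; z points along the fingers, y is the direction in which the jaws open and shut (so a half turn about z gives the same grasp; the last joint's range is limited). The gripper opens to 88 mm and grips with 3 to 60 N. Pads are 19 mm wide; open, the fingers measure 130 mm over their backs; the gripper's body (78 mm by 193 mm) begins 47 mm behind the grasp point.
Start: joints at [1.41, 0.359, 0.012, 0, -1.224, -0.288], TCP at [0.293, 0.608, 0.249] pointing down, gripper open.
Joint ranges: [-3.07, 3.07], [-1.43, 2.12], [-1.02, 1.25], [-3.03, 1.67], [-3.05, -0], [-3.03, 3.03]. Speed limits (rad/s): [2.39, 2.39, 3.01, 3.14, 3.14, 3.14].

### API

Orientations are given as [roll, pitch, yaw] about the fixed x, y, z axes, in that order (R = Rz(yaw) Ry(pitch) Rx(roll)).
In Python, from station import arm, optics gives the robot as it stands. The module is installed in compiled form; this text tells all that it offers.
- The arm moves only by the tool jog_arm, never from a script. Its argument "motion" is a list that holds one entry, the list of rows, each a list of 7 numbers: the shift along the tool's x, y, z in m, then the turn, a rotation vector about the tool's x, y, z in degrees, then the finger opening in m, from 0 to 0.0876. In form: [[[x, y, z, rx, ry, rz, grip], ...]]. A call has 1 to 8 rows; each row is the pose to reach, as a shift and turn from the pose measured when the call began, along the tool's axes at that moment; what a row does not reach only later rows make up. A row lasts 1/10 s, in which the tool goes at most 50 mm and 8.59 degrees, less where a joint would pass 70% of its speed; a pose out of reach is approached as far as the arm can. A call with a gripper value outside its range is refused whole. The fingers move at their own pace and stop on an object; "newtons" is the grip in N (left out, the last holds). Time passes only in rows, so rows that repeat a pose let the fingers close. It gives the time, the measured TCP pose, the force and the opening at its end, in the units of the state.
- arm.get_state(): the state, without advancing time (a new reading comes with each control period).
- optics.grab_frame(name): name is "scene" or "top" or "wrist"; returns the picture (480x640x3 uint8, red, green, blue); there is no depth.
- optics.camera_model(name): a dict with "mtx" (3x3 intrinsics, pixels), "R" (3x3) and "t" (3): a world point X has camera coordinates R X + t; the wrist camera has in their place "mount" (4x4, takes a point from camera to tool coordinates, whose origin is the TCP and whose axes are the flange's). Camera axes: x right, y down, z forward; pixel columns grow to the right and rows downward; lengths in m; the calibration is good to about 2 mm. A picture is of the moment at which its call begins: read the wrist's pose just before it. camera_model takes no time and is no camera call.
- arm.job_done(): hands the job in, once; it reports no verdict.
The state is a dict: "t": time; "q": joint angles; "qd": joint speeds; "joint_efforts": joint torques, N m; "eef_pos": TCP position; "ee_rot": TCP orientation; "force": force on the tool from outside, world axes, zero at the start; "moment": the same for the moment, N m; "width": finger opening in m.
Only numpy, scipy, OpenCV 4.12 (cv2) and the standard library are available. Lean on these libraries where they do the work, as an engineer would, in place of code of your own. Each camera call takes 0.05 s, during which the arm holds its last target.

## Working session

There is one attempt and no reset: what is moved stays moved. The work goes in short steps, Python scripts to look and compute and a tool call to move; the robot and the scene stay as the last step left them, time stands still between calls to the robot, and variables do not carry over. Pictures are saved under pics/ and viewed, and the job is handed in when it is done.

Besides the shell and the picture viewer there is one more tool, called after ">>>" by a JSON object that holds its "fn" and its "kwargs". jog_arm: Moves the arm, as the interface text tells. Its arguments: {"type":"object","properties":{"motion":{"type":"array","items":{"type":"array","items":{"type":"array","items":{"type":"number"}}}},"newtons":{"type":"number"}},"required":["motion"]}

```bash
mkdir -p pics; python3 - <<'E'
from station import arm, optics
import cv2,numpy as np
s=arm.get_state(); print({k:np.round(v,3).tolist() for k,v in s.items()})
for n in ["scene","top","wrist"]:
    f=optics.grab_frame(n); cv2.imwrite(f"pics/{n}0.png",f[:,:,::-1])
    print(n,{k:np.round(v,4).tolist() for k,v in optics.camera_model(n).items()})
E
```

```text
{'t': 0.0, 'q': [1.41, 0.359, 0.011, -0.0, -1.224, -0.288], 'qd': [-0.0, 0.001, 0.001, 0.001, -0.002, -0.0], 'joint_efforts': [-0.001, -58.272, 29.306, 6.997, 0.007, -0.0], 'eef_pos': [0.293, 0.608, 0.248], 'ee_rot': [3.14, -0.0, -0.449], 'force': [-0.247, 0.473, 0.87], 'moment': [0.002, 0.031, 0.01], 'width': 0.088}
scene {'mtx': [[561.808, 0.0, 313.4052], [0.0, 561.808, 236.9136], [0.0, 0.0, 1.0]], 'R': [[-0.5313, -0.8472, 0.0092], [-0.4248, 0.257, -0.8681], [0.733, -0.4651, -0.4964]], 't': [0.3872, 0.3167, 1.6956]}
top {'mtx': [[538.0657, 0.0, 314.0577], [0.0, 538.0657, 237.8091], [0.0, 0.0, 1.0]], 'R': [[-0.024, -0.9995, -0.0201], [-0.9824, 0.0273, -0.1849], [0.1854, 0.0153, -0.9825]], 't': [0.1334, 0.5104, 1.6891]}
wrist {'mtx': [[394.9458, 0.0, 321.9316], [0.0, 394.9458, 243.4993], [0.0, 0.0, 1.0]], 'mount': [[0.0002, -0.9683, -0.2496, 0.0676], [1.0, 0.0003, -0.0001, -0.0004], [0.0001, -0.2496, 0.9683, -0.1355], [0.0, 0.0, 0.0, 1.0]]}
```

View pics/scene0.png

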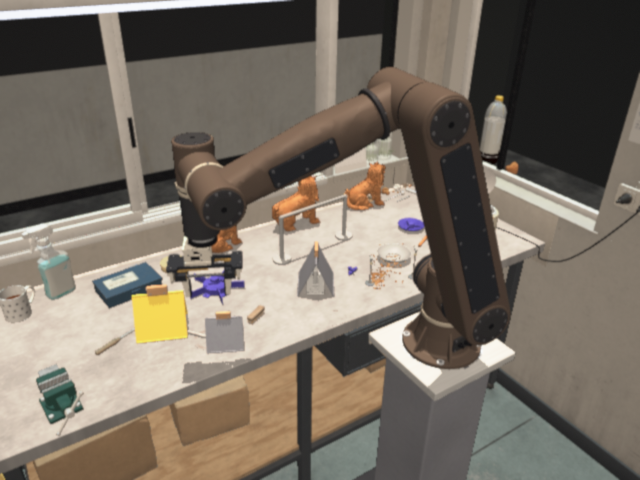

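View pics/top0.png

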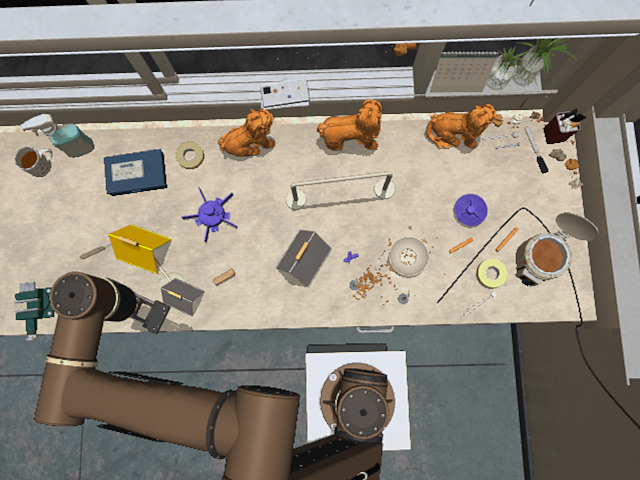

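View pics/wrist0.png

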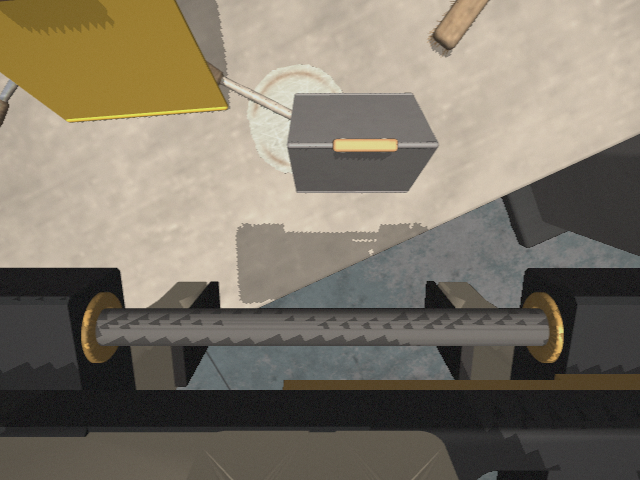

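The top view shows the larger grey hood at about (303,257), a small grey decoy at (181,295), a yellow decoy at (140,248), the rail at (341,190) and the dish at (408,257). I'll zoom in next.

```bash
python3 - <<'E'
import cv2
f=cv2.imread("pics/top0.png")
c=cv2.resize(f[160:310,270:440],None,fx=4.6,fy=4,interpolation=cv2.INTER_CUBIC)
c=cv2.resize(f[165:305,270:440],(782,644),interpolation=cv2.INTER_CUBIC)[:600]
cv2.imwrite("pics/topz.png",c)
f=cv2.imread("pics/scene0.png")
c=cv2.resize(f[180:310,260:430],None,fx=4.6,fy=4.6,interpolation=cv2.INTER_CUBIC)
cv2.imwrite("pics/scenez.png",c)
E
```

```text
(no output)
```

View pics/topz.png

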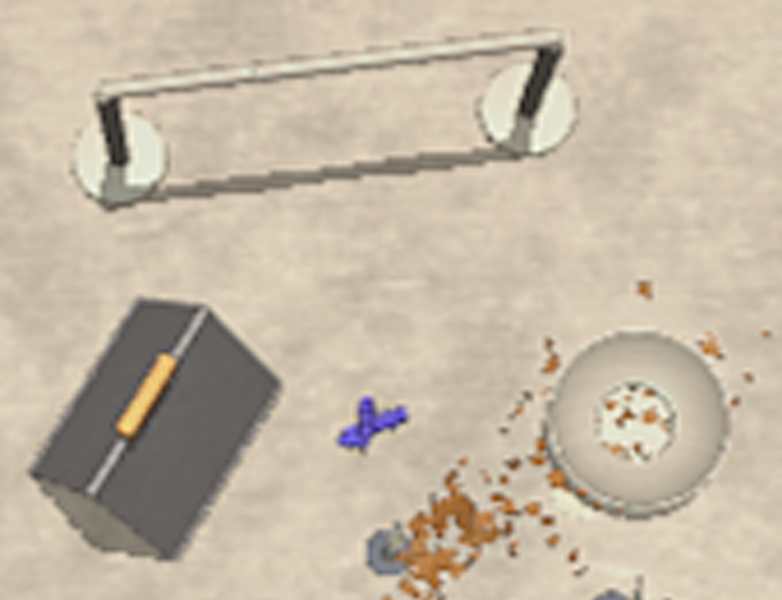

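View pics/scenez.png

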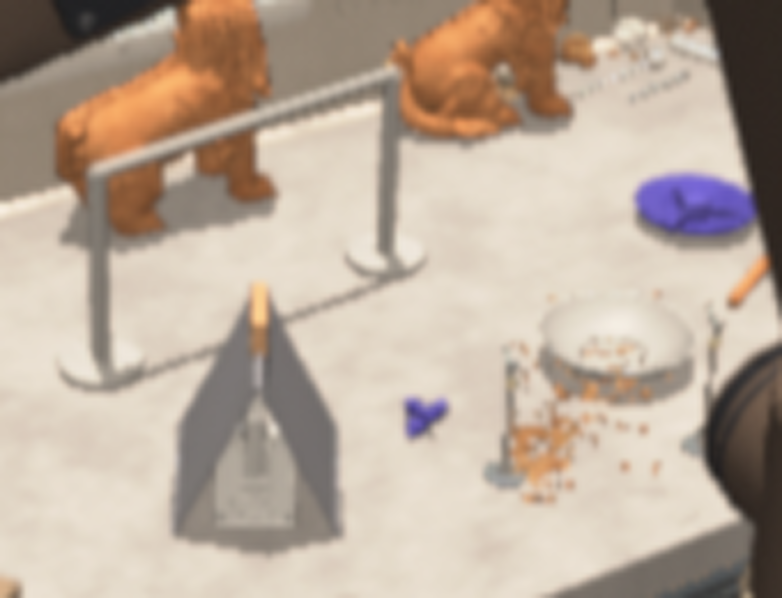

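```bash
cat > h.py <<'E'
from station import arm, optics
import numpy as np, cv2
from scipy.spatial.transform import Rotation as Ro
def ray(n,px,plane):
    c=optics.camera_model(n); K,R,t=map(np.array,(c["mtx"],c["R"],c["t"]))
    d=R.T@np.linalg.inv(K)@[px[0],px[1],1]; o=-R.T@t
    return o+d*(plane-o[2])/d[2]
def proj(n,X):
    c=optics.camera_model(n); p=np.array(c["mtx"])@(np.array(c["R"])@X+c["t"]); return p[:2]/p[2]
def wray(s,px,plane):
    c=optics.camera_model("wrist"); M=np.array(c["mount"]); K=np.array(c["mtx"])
    R=Ro.from_euler("xyz",s["ee_rot"]).as_matrix(); o=R@M[:3,3]+s["eef_pos"]
    d=R@M[:3,:3]@np.linalg.inv(K)@[px[0],px[1],1]
    return o+d*(plane-o[2])/d[2]
E
python3 - <<'E'
from h import *
z=lambda x,y:(270+x/4.6-.4,165+y/4.6-.4)
zs=lambda x,y:(260+x/4.6-.4,180+y/4.6-.4)
for nm,p,h in [("railL",(100,95),.184),("railR",(560,38),.184),("battL",(125,432),.158),("battR",(165,358),.158),("ridgeL",(90,492),.13),("ridgeR",(207,308),.13),("fit",(370,425),.01),("dish",(637,420),.028),("dish_l",(547,420),.028),("dish_r",(728,420),.028),("dt",(637,330),.028),("post1",(385,552),0),("post2",(612,600),0),("footL",(30,473),0),("footNear",(170,558),0),("footFarR",(280,382),0)]:
    print(nm,ray("top",z(*p),h).round(4))
for nm,p,h in [("railL",(97,172),.18),("railR",(392,75),.18),("batt",(259,290),.158),("dishL",(541,330),.028),("dishR",(692,345),.028)]:
    print(nm,ray("scene",zs(*p),h).round(4))
# batten mask
f=cv2.imread("pics/top0.png"); 
r=f[220:300,270:340].astype(int); m=((r[:,:,2]-r[:,:,0]>90)).astype(np.uint8)
ys,xs=np.nonzero(m); print(len(xs),xs.mean()+270,ys.mean()+220, ray("top",(xs.mean()+270,ys.mean()+220),.155))
rr=cv2.minAreaRect(np.c_[xs,ys].astype(np.float32));print(rr)
E
```

```text
railL [0.6522 0.183  0.184 ]
railR [ 0.6821 -0.1213  0.184 ]
battL [0.4312 0.1718 0.158 ]
battR [0.4796 0.1447 0.158 ]
ridgeL [0.396  0.1971 0.13  ]
ridgeR [0.5179 0.1167 0.13  ]
fit [0.4538 0.0044 0.01  ]
dish [ 0.4495 -0.1825  0.028 ]
dish_l [ 0.4512 -0.1193  0.028 ]
dish_r [ 0.4478 -0.2463  0.028 ]
dt [ 0.5139 -0.1861  0.028 ]
post1 [ 0.3639 -0.0035  0.    ]
post2 [ 0.3259 -0.1622  0.    ]
footL [0.4271 0.2482 0.    ]
footNear [0.3636 0.1492 0.    ]
footFarR [0.4883 0.0674 0.    ]
railL [0.6566 0.1848 0.18  ]
railR [ 0.6815 -0.1107  0.18  ]
batt [0.4704 0.1538 0.158 ]
dishL [ 0.4845 -0.1275  0.028 ]
dishR [ 0.4029 -0.2173  0.028 ]
69 301.5507246376812 250.3768115942029 [0.45609917 0.15711585 0.155     ]
((31.5, 30.500003814697266), (3.497993230819702, 19.185962677001953), 32.0053825378418)
```

```bash
cat >> h.py <<'E'
def goto(pos,yaw):
    s=arm.get_state(); R=Ro.from_euler("xyz",s["ee_rot"]).as_matrix()
    T=Ro.from_euler("xyz",[np.pi,0,yaw]).as_matrix()
    print("t",round(float(s["t"]),2),"pos",np.round(s["eef_pos"],4),"shift",(R.T@(np.array(pos)-s["eef_pos"])).round(4),"rot",np.degrees(Ro.from_matrix(R.T@T).as_rotvec()).round(2))
E
python3 - <<'E'
from h import *
goto([.456,.157,.32],np.radians(-33))
for p in [(350,150),(310,120)]: print(ray("top",p,0),ray("top",p,.1))
E
```

```text
t 0.15 pos [0.2928 0.6078 0.2478] shift [ 0.3427  0.3354 -0.0717] rot [ 0.07 -0.01  7.28]
[ 0.82524103 -0.00950187  0.        ] [ 0.78916082 -0.00364252  0.1       ]
[9.38673950e-01 1.24945414e-01 2.22044605e-16] [0.89613664 0.12315143 0.1       ]
```

>>> {"fn": "jog_arm", "kwargs": {"motion": [[[0.3427, 0.3354, -0.0717, 0.07, 0, 7.28, 0.0876], [0.3427, 0.3354, -0.0717, 0.07, 0, 7.28, 0.0876], [0.3427, 0.3354, -0.0717, 0.07, 0, 7.28, 0.0876], [0.3427, 0.3354, -0.0717, 0.07, 0, 7.28, 0.0876], [0.3427, 0.3354, -0.0717, 0.07, 0, 7.28, 0.0876], [0.3427, 0.3354, -0.0717, 0.07, 0, 7.28, 0.0876], [0.3427, 0.3354, -0.0717, 0.07, 0, 7.28, 0.0876], [0.3427, 0.3354, -0.0717, 0.07, 0, 7.28, 0.0876]]]}}

```text
t: 0.95
eef_pos: [0.4274, 0.2341, 0.3079]
ee_rot: [-3.141, -0.0, -0.575]
force: [1.5, 1.0, 0.2]
width: 0.0876
```

```bash
python3 - <<'E'
from h import *
goto([.456,.157,.32],np.radians(-33))
E
```

```text
t 0.95 pos [0.4274 0.2341 0.3079] shift [ 0.0659  0.0491 -0.0121] rot [-0.02 -0.01  0.03]
```

>>> {"fn": "jog_arm", "kwargs": {"motion": [[[0.066, 0.049, -0.012, 0, 0, 0, 0.0876], [0.066, 0.049, -0.012, 0, 0, 0, 0.0876], [0.066, 0.049, -0.012, 0, 0, 0, 0.0876], [0.066, 0.049, -0.012, 0, 0, 0, 0.0876], [0.066, 0.049, -0.012, 0, 0, 0, 0.0876]]]}}

```text
t: 1.45
eef_pos: [0.4559, 0.1574, 0.3196]
ee_rot: [-3.142, 0.0, -0.575]
force: [0.2, 1.0, 0.6]
width: 0.0877
```

```bash
python3 - <<'E'
from h import *
s=arm.get_state(); f=optics.grab_frame("wrist"); cv2.imwrite("pics/wrist1.png",f[:,:,::-1])
print(s["eef_pos"],s["ee_rot"],s["qd"].round(3) if hasattr(s["qd"],"round") else s["qd"])
f=optics.grab_frame("top"); cv2.imwrite("pics/top1.png",f[:,:,::-1])
E
```

```text
[0.45592091 0.15737245 0.31961206] [-3.14153252e+00  1.34985706e-04 -5.75351529e-01] [ 0.015  0.005 -0.001  0.     0.001  0.002]
```

View pics/wrist1.png

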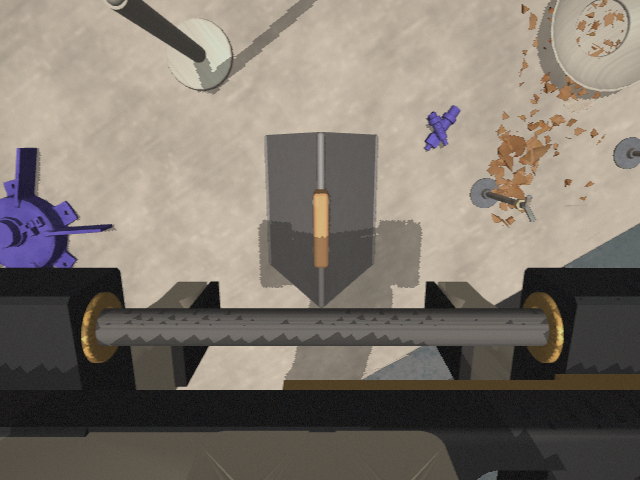

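The wrist view shows the hood straight ahead with its batten at cols 314–328, rows 190–267. The ridge is vertical at col 321, so the yaw matches.

```bash
python3 - <<'E'
from h import *
s=arm.get_state()
for p in [(321,133),(321,305),]: print(wray(s,p,.13).round(4))
for p in [(321,190),(321,267),(314,228),(328,228)]: print(wray(s,p,.158).round(4))
m=(wray(s,(321,133),.13)+wray(s,(321,305),.13))/2; print("mid",m)
goto([m[0],m[1],.145-.003],s["ee_rot"][2])
E
```

```text
[0.5188 0.1186 0.13  ]
[0.3957 0.1983 0.13  ]
[0.4837 0.1412 0.158 ]
[0.4328 0.1742 0.158 ]
[0.4622 0.1616 0.158 ]
[0.4563 0.1526 0.158 ]
mid [0.45724005 0.15845808 0.13      ]
t 1.55 pos [0.4558 0.1578 0.3196] shift [ 0.0008 -0.0013  0.1776] rot [0.01 0.   0.  ]
```

>>> {"fn": "jog_arm", "kwargs": {"motion": [[[0.001, -0.001, 0.05, 0, 0, 0, 0.0876], [0.001, -0.001, 0.1, 0, 0, 0, 0.0876], [0.001, -0.001, 0.14, 0, 0, 0, 0.0876], [0.001, -0.001, 0.16, 0, 0, 0, 0.0876], [0.001, -0.001, 0.172, 0, 0, 0, 0.0876], [0.001, -0.001, 0.172, 0, 0, 0, 0.0876], [0.001, -0.001, 0.172, 0, 0, 0, 0], [0.001, -0.001, 0.172, 0, 0, 0, 0]]], "newtons": 30}}

```text
t: 2.35
eef_pos: [0.458, 0.1589, 0.1489]
ee_rot: [-3.139, -0.001, -0.574]
force: [-0.5, -0.3, 1.1]
width: 0.0773
```

>>> {"fn": "jog_arm", "kwargs": {"motion": [[[0, 0, 0, 0, 0, 0, 0], [0, 0, 0, 0, 0, 0, 0], [0, 0, 0, 0, 0, 0, 0], [0, 0, 0, 0, 0, 0, 0], [0, 0, 0, 0, 0, 0, 0], [0, 0, 0, 0, 0, 0, 0]]]}}

```text
t: 2.95
eef_pos: [0.4579, 0.1589, 0.1489]
ee_rot: [-3.14, -0.001, -0.574]
force: [0.3, -1.0, 1.4]
width: 0.0289
```

>>> {"fn": "jog_arm", "kwargs": {"motion": [[[0, 0, 0, 0, 0, 0, 0], [0, 0, 0, 0, 0, 0, 0], [0, 0, 0, 0, 0, 0, 0], [0, 0, 0, 0, 0, 0, 0], [0, 0, 0, 0, 0, 0, 0]]]}}

```text
t: 3.45
eef_pos: [0.4578, 0.1588, 0.1487]
ee_rot: [-3.14, -0.001, -0.574]
force: [-0.3, 0.2, -2.7]
width: 0.0119
```

Gripped at 11.9 mm. I'll lift straight up, slowly at first.

>>> {"fn": "jog_arm", "kwargs": {"motion": [[[0, 0, 0, 0, 0, 0, 0], [0, 0, -0.01, 0, 0, 0, 0], [0, 0, -0.03, 0, 0, 0, 0], [0, 0, -0.06, 0, 0, 0, 0], [0, 0, -0.09, 0, 0, 0, 0], [0, 0, -0.12, 0, 0, 0, 0], [0, 0, -0.15, 0, 0, 0, 0], [0, 0, -0.18, 0, 0, 0, 0]]]}}

```text
t: 4.25
eef_pos: [0.4572, 0.1583, 0.3308]
ee_rot: [-3.139, -0.001, -0.574]
force: [1.5, 0.8, -2.1]
width: 0.0119
```

>>> {"fn": "jog_arm", "kwargs": {"motion": [[[0, 0, -0.03, 0, 0, 0, 0], [0, 0, -0.05, 0, 0, 0, 0], [0, 0, -0.05, 0, 0, 0, 0], [0, 0, -0.05, 0, 0, 0, 0]]]}}

```text
t: 4.65
eef_pos: [0.4568, 0.1582, 0.3811]
ee_rot: [-3.138, -0.001, -0.574]
force: [0.8, 1.2, -2.5]
width: 0.0113
```

```bash
python3 - <<'E'
from h import *
for n in ["wrist","top","scene"]:
    f=optics.grab_frame(n); cv2.imwrite(f"pics/{n}2.png",f[:,:,::-1])
f=cv2.imread("pics/top2.png"); cv2.imwrite("pics/top2z.png",cv2.resize(f[145:305,265:445],(720,640),interpolation=cv2.INTER_CUBIC)[:600])
f=cv2.imread("pics/scene2.png"); cv2.imwrite("pics/scene2z.png",cv2.resize(f[140:310,240:430],(665,595),interpolation=cv2.INTER_CUBIC)[:600])
E
```

```text
(no output)
```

View pics/top2z.png

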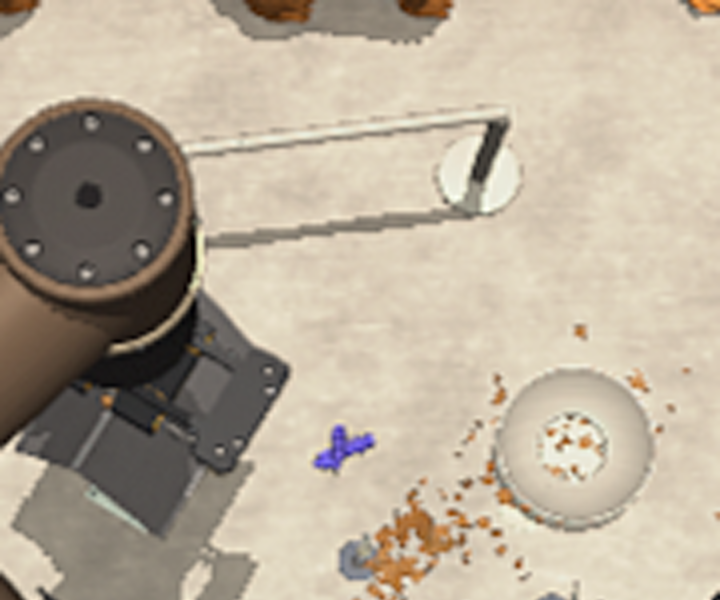

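View pics/scene2z.png

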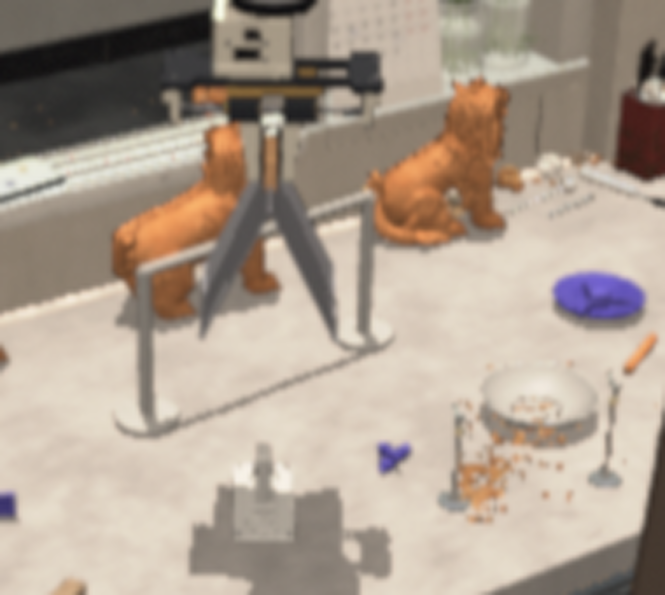

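```bash
python3 - <<'E'
from h import *
g=cv2.cvtColor(cv2.imread("pics/top0.png"),cv2.COLOR_BGR2GRAY).astype(float)
P=[]
for c in range(302,382,4):
    r0=185.5-(c-292)*(12.4/100)
    rr=np.arange(int(r0-5),int(r0+6)); w=g[rr,c]-np.median(g[rr,c]); 
    P.append((c,rr[np.argmax(w)],r0))
P=np.array(P); k=np.polyfit(P[:,0],P[:,1],1); print(k, (P[:,1]-np.polyval(k,P[:,0])).round(1))
a=ray("top",(292,np.polyval(k,292)),.184);b=ray("top",(391,np.polyval(k,391)),.184)
print(a,b,np.degrees(np.arctan2(b[1]-a[1],b[0]-a[0])))
goto([.668,.034,.385],np.radians(-84.6))
E
```

```text
[-1.09022556e-01  2.15567669e+02] [ 0.4 -0.2  0.2 -0.3  0.1 -0.5 -0.  -0.6 -0.2 -0.7 -0.3  4.2 -0.4 -3.
 -0.5  3.9 -0.7 -0.2 -0.8 -0.4]
[0.65696482 0.18091178 0.184     ] [ 0.68192288 -0.12028076  0.184     ] -85.26305711800681
t 4.8 pos [0.4566 0.1579 0.3798] shift [ 0.2448 -0.0107 -0.0052] rot [-4.000e-02  2.000e-02  5.172e+01]
```

>>> {"fn": "jog_arm", "kwargs": {"motion": [[[0.02, -0.001, -0.001, 0, 0, 4, 0], [0.055, -0.003, -0.002, 0, 0, 11, 0], [0.09, -0.004, -0.003, 0, 0, 19, 0], [0.125, -0.006, -0.004, 0, 0, 27, 0], [0.16, -0.007, -0.005, 0, 0, 35, 0], [0.195, -0.009, -0.005, 0, 0, 42, 0], [0.225, -0.01, -0.005, 0, 0, 48, 0], [0.243, -0.011, -0.005, 0, 0, 52, 0]]]}}

```text
t: 5.6
eef_pos: [0.6681, 0.0339, 0.3823]
ee_rot: [3.139, -0.0, -1.487]
force: [-0.3, 0.7, -2.8]
width: 0.012
```

```bash
python3 - <<'E'
from h import *
goto([.669,.033,.385],np.radians(-85))
E
```

```text
t 5.6 pos [0.6681 0.0339 0.3823] shift [ 0.001  -0.0009 -0.0027] rot [ 0.18 -0.02 -0.18]
```

>>> {"fn": "jog_arm", "kwargs": {"motion": [[[0.001, -0.001, 0, 0, 0, 0, 0], [0.001, -0.001, 0, 0, 0, 0, 0], [0.001, -0.001, 0, 0, 0, 0, 0]]]}}

```text
t: 5.9
eef_pos: [0.6685, 0.0332, 0.3818]
ee_rot: [3.137, -0.0, -1.485]
force: [-0.2, 0.2, -1.2]
width: 0.012
```

```bash
python3 - <<'E'
from h import *
goto([.669,.033,.385],np.radians(-85))
for n in ["wrist","top","scene"]:
    f=optics.grab_frame(n); cv2.imwrite(f"pics/{n}3.png",f[:,:,::-1])
f=cv2.imread("pics/scene3.png"); cv2.imwrite("pics/scene3z.png",cv2.resize(f[100:290,220:430],(663,600),interpolation=cv2.INTER_CUBIC)[:600])
E
```

```text
t 5.9 pos [0.6685 0.0332 0.3818] shift [ 0.0003 -0.0004 -0.0032] rot [ 0.24 -0.03 -0.1 ]
```

View pics/scene3z.png

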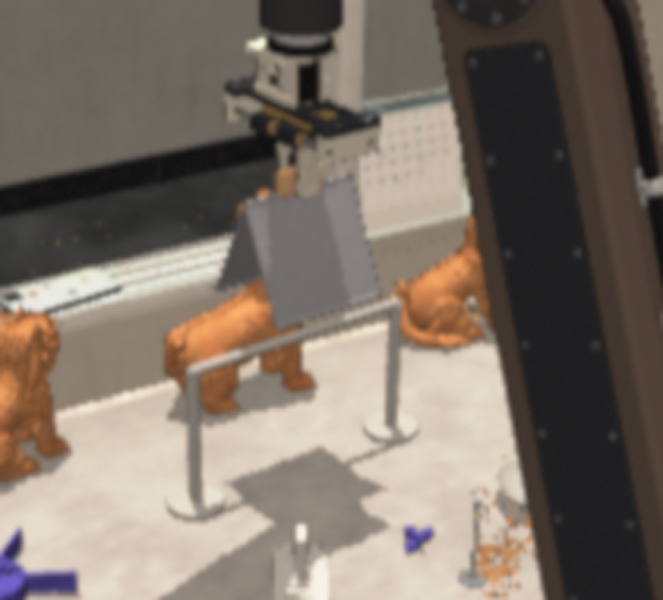

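View pics/wrist3.png

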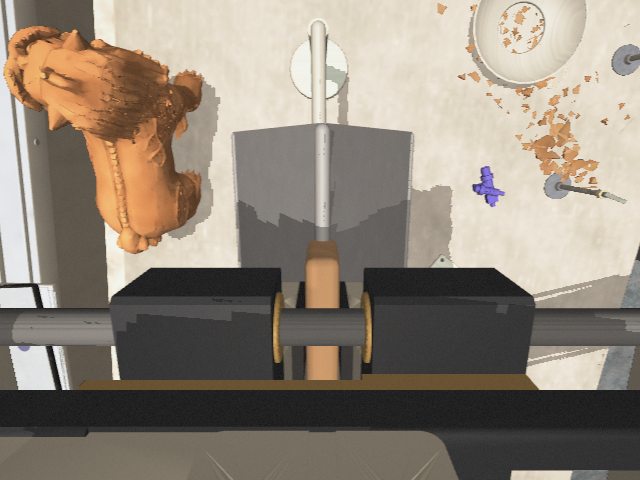

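View pics/top3.png

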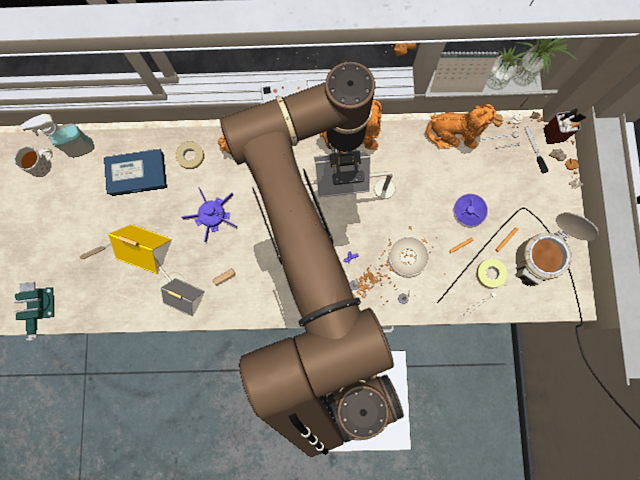

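```bash
python3 - <<'E'
from h import *
s=arm.get_state()
for p in [(318,24),(318,123)]: print(wray(s,p,.186).round(4))
Ps=[]
for n in ["top","scene"]:
    c=optics.camera_model(n); Ps.append(np.array(c["mtx"])@np.c_[np.array(c["R"]),c["t"]])
X=cv2.triangulatePoints(Ps[0],Ps[1],np.array([[372.],[102]]),np.array([[309.],[178]])); print((X[:3]/X[3]).T)
goto([.669,.033,.24],np.radians(-85))
E
```

```text
[ 0.6851 -0.1191  0.186 ]
[ 0.6791 -0.0473  0.186 ]
[[ 0.91097073 -0.08096611  0.17658734]]
t 6.05 pos [0.6686 0.0335 0.383 ] shift [ 0.0005 -0.0007  0.143 ] rot [ 0.13 -0.01 -0.1 ]
```

>>> {"fn": "jog_arm", "kwargs": {"motion": [[[0.001, -0.001, 0.015, 0, 0, 0, 0], [0.001, -0.001, 0.04, 0, 0, 0, 0], [0.001, -0.001, 0.065, 0, 0, 0, 0], [0.001, -0.001, 0.09, 0, 0, 0, 0], [0.001, -0.001, 0.11, 0, 0, 0, 0], [0.001, -0.001, 0.13, 0, 0, 0, 0], [0.001, -0.001, 0.143, 0, 0, 0, 0], [0.001, -0.001, 0.143, 0, 0, 0, 0]]]}}

```text
t: 6.85
eef_pos: [0.6682, 0.0328, 0.2384]
ee_rot: [3.136, -0.0, -1.485]
force: [-0.3, 0.4, -2.8]
width: 0.0118
```

>>> {"fn": "jog_arm", "kwargs": {"motion": [[[0, 0, 0.006, 0, 0, 0, 0], [0, 0, 0.012, 0, 0, 0, 0], [0, 0, 0.018, 0, 0, 0, 0], [0, 0, 0.021, 0, 0, 0, 0], [0, 0, 0.021, 0, 0, 0, 0]]]}}

```text
t: 7.35
eef_pos: [0.6692, 0.0328, 0.2179]
ee_rot: [3.139, -0.0, -1.484]
force: [5.0, -0.7, -1.8]
width: 0.0119
```

>>> {"fn": "jog_arm", "kwargs": {"motion": [[[0, -0.002, 0, 0, 0, 0, 0], [0, -0.003, 0.001, 0, 0, 0, 0], [0, -0.003, 0.002, 0, 0, 0, 0], [0, -0.003, 0.002, 0, 0, 0, 0]]]}}

```text
t: 7.75
eef_pos: [0.6707, 0.0327, 0.217]
ee_rot: [3.137, -0.001, -1.484]
force: [-6.9, 0.8, 7.2]
width: 0.0119
```

>>> {"fn": "jog_arm", "kwargs": {"motion": [[[0, 0.001, 0, 0, 0, 0, 0], [0, 0.001, 0, 0, 0, 0, 0]]]}}

```text
t: 7.95
eef_pos: [0.6699, 0.0327, 0.2171]
ee_rot: [3.137, -0.001, -1.484]
force: [1.6, 0.8, -1.0]
width: 0.0121
```

>>> {"fn": "jog_arm", "kwargs": {"motion": [[[0, 0, 0, 0, 0, 0, 0.02], [0, 0, 0, 0, 0, 0, 0.03], [0, 0, 0, 0, 0, 0, 0.0876], [0, 0, 0, 0, 0, 0, 0.0876], [0, 0, 0, 0, 0, 0, 0.0876], [0, 0, 0, 0, 0, 0, 0.0876], [0, 0, 0, 0, 0, 0, 0.0876], [0, 0, 0, 0, 0, 0, 0.0876]]]}}

```text
t: 8.75
eef_pos: [0.6699, 0.0328, 0.2172]
ee_rot: [3.137, -0.001, -1.484]
force: [1.0, -0.3, -0.2]
width: 0.0706
```

```bash
python3 - <<'E'
from h import *
s=arm.get_state(); print(s["width"],s["force"])
f=optics.grab_frame("scene"); cv2.imwrite("pics/scene4.png",f[:,:,::-1])
f=cv2.imread("pics/scene4.png"); cv2.imwrite("pics/scene4z.png",cv2.resize(f[120:310,220:430],(663,600),interpolation=cv2.INTER_CUBIC)[:600])
E
```

```text
0.07063113866204984 [ 1.03420791 -0.30821309 -0.17995078]
```

View pics/scene4z.png

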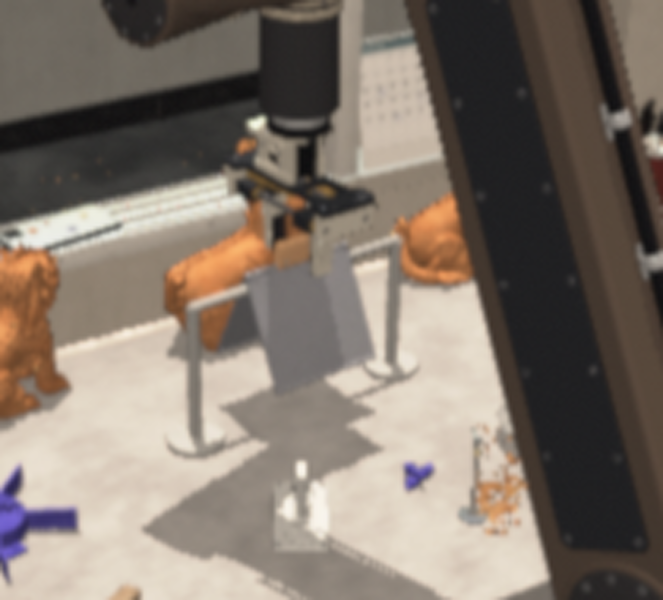

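The hood sits astride the bar and the fingers are open. I'll retreat straight up.

>>> {"fn": "jog_arm", "kwargs": {"motion": [[[0, 0, -0.01, 0, 0, 0, 0.0876], [0, 0, -0.025, 0, 0, 0, 0.0876], [0, 0, -0.05, 0, 0, 0, 0.0876], [0, 0, -0.09, 0, 0, 0, 0.0876], [0, 0, -0.13, 0, 0, 0, 0.0876], [0, 0, -0.13, 0, 0, 0, 0.0876]]]}}

```text
t: 9.4
eef_pos: [0.6726, 0.0326, 0.3552]
ee_rot: [-3.135, -0.0, -1.484]
force: [-0.3, -0.2, 0.1]
width: 0.0878
```

```bash
python3 - <<'E'
from h import *
goto([.452,.161,.32],-.575)
E
```

```text
t 9.4 pos [0.6726 0.0326 0.3552] shift [-0.1471  0.2088  0.0337] rot [ -0.35  -0.2  -52.07]
```

>>> {"fn": "jog_arm", "kwargs": {"motion": [[[-0.02, 0.03, 0, 0, 0, -7, 0.0876], [-0.04, 0.06, 0, 0, 0, -14, 0.0876], [-0.065, 0.09, 0, 0, 0, -22, 0.0876], [-0.085, 0.12, 0, 0, 0, -30, 0.0876], [-0.105, 0.15, 0.005, 0, 0, -38, 0.0876], [-0.125, 0.18, 0.015, 0, 0, -45, 0.0876], [-0.147, 0.209, 0.033, -0.35, -0.2, -52, 0.0876], [-0.147, 0.209, 0.033, -0.35, -0.2, -52, 0.0876]]]}}

```text
t: 10.2
eef_pos: [0.4484, 0.1616, 0.32]
ee_rot: [3.141, 0.002, -0.57]
force: [0.2, 0.1, 0.4]
width: 0.0875
```

>>> {"fn": "jog_arm", "kwargs": {"motion": [[[0, 0, 0, 0, 0, 0, 0.0876], [0, 0, 0, 0, 0, 0, 0.0876]]]}}

```text
t: 10.4
eef_pos: [0.4488, 0.1617, 0.3208]
ee_rot: [-3.141, 0.001, -0.57]
force: [-0.5, -1.0, -0.7]
width: 0.0875
```

```bash
python3 - <<'E'
from h import *
s=arm.get_state();print(s["eef_pos"],s["ee_rot"],s["q"])
for n in ["wrist","scene","top"]:
    f=optics.grab_frame(n); cv2.imwrite(f"pics/{n}5.png",f[:,:,::-1])
f=cv2.imread("pics/scene5.png"); cv2.imwrite("pics/scene5z.png",cv2.resize(f[140:310,240:430],(665,595),interpolation=cv2.INTER_CUBIC)[:600])
E
```

```text
[0.44876443 0.16172938 0.32078534] [-3.14067737e+00  1.11947577e-03 -5.70133652e-01] [ 0.75862325 -0.01680294 -0.28586716 -0.00135521 -1.30111205  0.24239957]
```

View pics/wrist5.png

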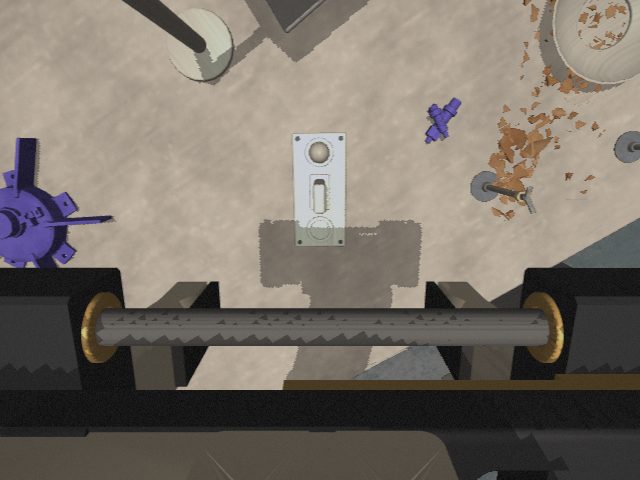

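View pics/scene5z.png

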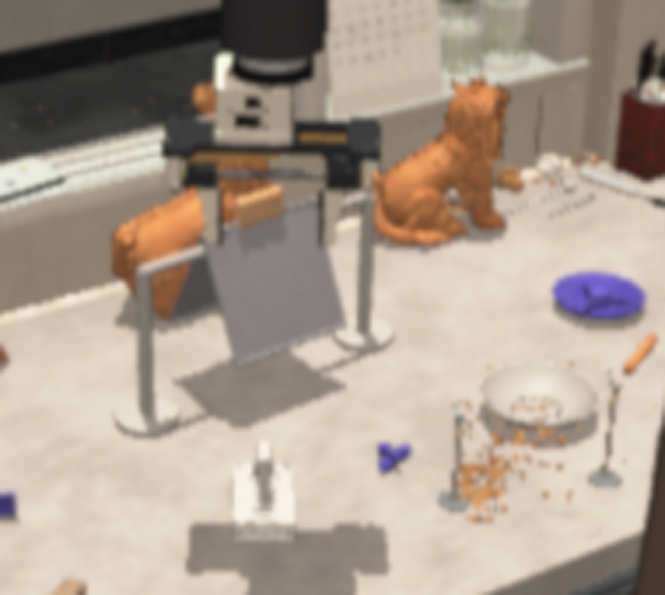

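```bash
python3 - <<'E'
from h import *
s=dict(arm.get_state()); s["eef_pos"]=np.array([.44876,.16173,.32079]); s["ee_rot"]=[-3.14068,.00112,-.57013]
f=cv2.imread("pics/wrist5.png"); r=f[110:260,270:370].astype(int)
C=[wray(s,p,.005) for p in [(293.5,133),(345,132.5),(345.5,246),(295,246.5)]]
c=np.mean(C,0); print(np.round(C,4),c)
for a,b in ((3,0),(2,1)): d=C[b]-C[a]; print(np.degrees(np.arctan2(d[1],d[0])),np.hypot(*d[:2]))
print("ball",wray(s,(319.5,152),.018)); 
for p in [(320,180),(314,187),(326,187)]: print("blade top",wray(s,p,.065))
print("post1 top", ray("scene",(240+460/3.5,140+408/3.5),.08),ray("scene",(240+460/3.5,140+408/3.5),.06),ray("scene",(240+453/3.5,140+500/3.5),0))
print("post2 top", ray("scene",(240+614/3.5,140+378/3.5),.08),ray("scene",(240+605/3.5,140+480/3.5),0))
f=cv2.resize(f[110:270,270:370],None,fx=3.7,fy=3.7,interpolation=cv2.INTER_CUBIC); cv2.imwrite("pics/w5z.png",f)
E
```

```text
[[0.5305 0.1476 0.005 ]
 [0.5003 0.0996 0.005 ]
 [0.3902 0.1672 0.005 ]
 [0.4219 0.2178 0.005 ]] [0.46072642 0.15801624 0.005     ]
-32.89971685689277 0.12927889182387522
-31.550885292898087 0.12920222873538734
ball [0.49810875 0.13422808 0.018     ]
blade top [0.47613956 0.14737996 0.065     ]
blade top [0.47357081 0.15606711 0.065     ]
blade top [0.46718403 0.14609775 0.065     ]
post1 top [ 0.40047153 -0.03274827  0.08      ] [ 0.42570072 -0.05342504  0.06      ] [ 0.36530283 -0.00333676  0.        ]
post2 top [ 0.3651305  -0.20370547  0.08      ] [ 0.31358415 -0.15723077  0.        ]
```

View pics/w5z.png

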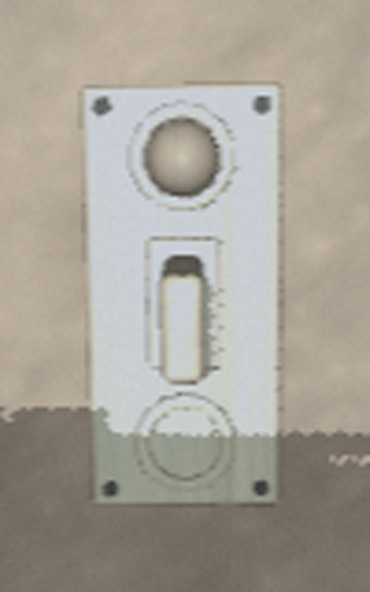

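```bash
python3 - <<'E'
from h import *
s=dict(arm.get_state()); s["eef_pos"]=np.array([.44876,.16173,.32079]); s["ee_rot"]=[-3.14068,.00112,-.57013]
a,b=wray(s,(319.4,184.3),.065),wray(s,(319.4,213.2),.065); print(a,b,(a+b)/2)
m=(a+b)/2*.5+.5*np.array([.4607,.158,0])
goto([m[0],m[1],.12],np.radians(-32.5))
goto([m[0],m[1],.048],np.radians(-32.5))
E
```

```text
[0.47292476 0.15014803 0.065     ] [0.44867463 0.16574257 0.065     ] [0.46079969 0.1579453  0.065     ]
t 10.55 pos [0.4491 0.1614 0.3203] shift [ 0.0119 -0.0034  0.2002] rot [-0.    0.08 -0.22]
t 10.55 pos [0.4491 0.1614 0.3203] shift [ 0.012  -0.0034  0.2722] rot [-0.    0.08 -0.22]
```

>>> {"fn": "jog_arm", "kwargs": {"motion": [[[0.004, -0.001, 0.03, 0, 0, 0, 0.0876], [0.008, -0.003, 0.07, 0, 0, 0, 0.0876], [0.012, -0.003, 0.11, 0, 0, 0, 0.0876], [0.012, -0.003, 0.15, 0, 0, 0, 0.0876], [0.012, -0.003, 0.18, 0, 0, 0, 0.0876], [0.012, -0.003, 0.2, 0, 0, 0, 0.0876], [0.012, -0.003, 0.2, 0, 0, 0, 0.0876], [0.012, -0.003, 0.2, 0, 0, 0, 0.0876]]]}}

```text
t: 11.35
eef_pos: [0.4613, 0.1575, 0.1206]
ee_rot: [3.141, 0.001, -0.572]
force: [-0.5, -0.2, -0.0]
width: 0.088
```

```bash
python3 - <<'E'
from h import *
goto([.4608,.158,.048],np.radians(-32.5))
f=optics.grab_frame("wrist"); cv2.imwrite("pics/wrist6.png",f[:,:,::-1])
E
```

```text
t 11.35 pos [0.4613 0.1575 0.1206] shift [-0.0006 -0.0002  0.0726] rot [ 0.04  0.07 -0.26]
```

View pics/wrist6.png

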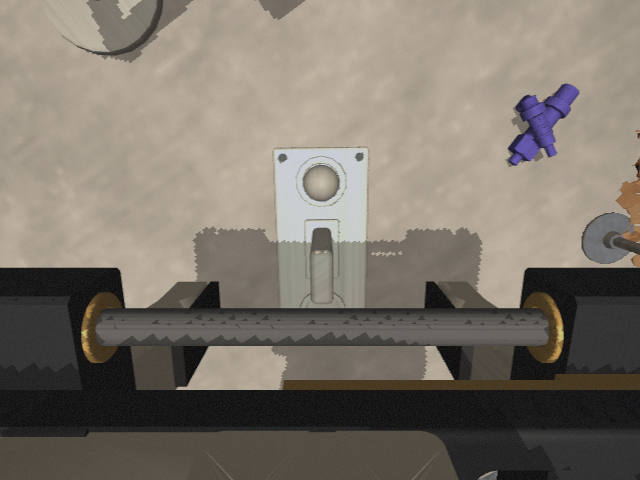

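The ball (321,182) and blade (321,275) are both centred on the image axis, so I'll descend and grip.

>>> {"fn": "jog_arm", "kwargs": {"motion": [[[0, 0, 0.02, 0, 0, 0, 0.0876], [0, 0, 0.045, 0, 0, 0, 0.0876], [0, 0, 0.062, 0, 0, 0, 0.0876], [0, 0, 0.071, 0, 0, 0, 0.0876], [0, 0, 0.072, 0, 0, 0, 0.0876], [0, 0, 0.072, 0, 0, 0, 0.05], [0, 0, 0.072, 0, 0, 0, 0.03], [0, 0, 0.072, 0, 0, 0, 0.025]]], "newtons": 30}}

```text
t: 12.2
eef_pos: [0.4621, 0.1583, 0.0502]
ee_rot: [-3.139, 0.0, -0.571]
force: [-0.1, 1.1, 0.5]
width: 0.0692
```

>>> {"fn": "jog_arm", "kwargs": {"motion": [[[0, 0, 0, 0, 0, 0, 0.022], [0, 0, 0, 0, 0, 0, 0.022], [0, 0, 0, 0, 0, 0, 0.022], [0, 0, 0, 0, 0, 0, 0.019], [0, 0, 0, 0, 0, 0, 0.017], [0, 0, 0, 0, 0, 0, 0.015], [0, 0, 0, 0, 0, 0, 0.013], [0, 0, 0, 0, 0, 0, 0.011]]]}}

```text
t: 13.0
eef_pos: [0.4617, 0.1578, 0.05]
ee_rot: [-3.14, 0.0, -0.572]
force: [-0.1, -3.2, 1.8]
width: 0.0123
```

>>> {"fn": "jog_arm", "kwargs": {"motion": [[[0, 0, 0, 0, 0, 0, 0.008], [0, 0, 0, 0, 0, 0, 0.004], [0, 0, 0, 0, 0, 0, 0], [0, 0, 0, 0, 0, 0, 0]]]}}

```text
t: 13.4
eef_pos: [0.4617, 0.1578, 0.0501]
ee_rot: [-3.14, 0.0, -0.571]
force: [0.0, -0.9, 1.0]
width: 0.0117
```

Gripped at 11.7 mm. I'll lift gently by 130 mm.

>>> {"fn": "jog_arm", "kwargs": {"motion": [[[0, 0, -0.003, 0, 0, 0, 0], [0, 0, -0.01, 0, 0, 0, 0], [0, 0, -0.022, 0, 0, 0, 0], [0, 0, -0.038, 0, 0, 0, 0], [0, 0, -0.056, 0, 0, 0, 0], [0, 0, -0.076, 0, 0, 0, 0], [0, 0, -0.094, 0, 0, 0, 0], [0, 0, -0.108, 0, 0, 0, 0]]]}}

```text
t: 14.2
eef_pos: [0.4618, 0.1578, 0.1596]
ee_rot: [-3.139, 0.0, -0.571]
force: [0.6, -0.3, -4.0]
width: 0.0119
```

>>> {"fn": "jog_arm", "kwargs": {"motion": [[[0, 0, -0.01, 0, 0, 0, 0], [0, 0, -0.016, 0, 0, 0, 0], [0, 0, -0.019, 0, 0, 0, 0], [0, 0, -0.02, 0, 0, 0, 0], [0, 0, -0.02, 0, 0, 0, 0]]]}}

```text
t: 14.7
eef_pos: [0.4614, 0.1576, 0.1791]
ee_rot: [-3.14, 0.001, -0.572]
force: [0.1, 0.9, -2.5]
width: 0.0118
```

```bash
python3 - <<'E'
from h import *
goto([.4345,-.141,.18],np.radians(-70))
s=arm.get_state();print(s["force"],s["q"])
f=optics.grab_frame("wrist"); cv2.imwrite("pics/wrist7.png",f[:,:,::-1])
E
```

```text
t 14.7 pos [0.4614 0.1576 0.1791] shift [ 0.1389  0.2657 -0.0014] rot [-0.09  0.06 37.25]
[ 0.05959834  0.89103477 -2.50608017] [ 0.73263077  0.10863594 -0.49064387 -0.00118113 -0.96995887  0.26722081]
```

View pics/wrist7.png

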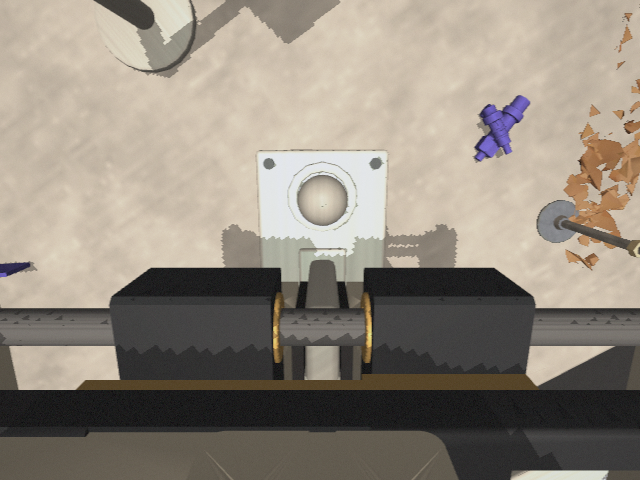

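>>> {"fn": "jog_arm", "kwargs": {"motion": [[[0.002, 0.004, 0, 0, 0, 0.5, 0], [0.008, 0.016, 0, 0, 0, 2.2, 0], [0.018, 0.034, 0, 0, 0, 4.8, 0], [0.029, 0.056, 0, 0, 0, 7.8, 0], [0.042, 0.08, 0, 0, 0, 11.2, 0], [0.054, 0.103, 0, 0, 0, 14.5, 0], [0.063, 0.121, 0, 0, 0, 17, 0], [0.069, 0.132, 0, 0, 0, 18.5, 0]]]}}

```text
t: 15.55
eef_pos: [0.4471, 0.0072, 0.1786]
ee_rot: [-3.141, 0.001, -0.899]
force: [0.3, -0.2, -3.0]
width: 0.012
```

```bash
python3 - <<'E'
from h import *
goto([.4345,-.141,.179],np.radians(-70))
E
```

```text
t 15.55 pos [0.4471 0.0072 0.1786] shift [ 0.1081  0.1022 -0.0006] rot [-0.03  0.08 18.52]
```

>>> {"fn": "jog_arm", "kwargs": {"motion": [[[0.003, 0.003, 0, 0, 0, 0.5, 0], [0.012, 0.011, 0, 0, 0, 2, 0], [0.026, 0.024, 0, 0, 0, 4.5, 0], [0.044, 0.042, 0, 0, 0, 7.5, 0], [0.063, 0.06, 0, 0, 0, 10.8, 0], [0.082, 0.077, 0, 0, 0, 14, 0], [0.096, 0.091, 0, 0, 0, 16.5, 0], [0.105, 0.099, 0, 0, 0, 18, 0]]]}}

```text
t: 16.35
eef_pos: [0.4348, -0.1377, 0.1783]
ee_rot: [3.142, 0.001, -1.215]
force: [-0.4, -0.1, -2.8]
width: 0.0117
```

>>> {"fn": "jog_arm", "kwargs": {"motion": [[[0, 0, 0, 0, 0, 0, 0], [0, 0, 0, 0, 0, 0, 0], [0, 0, 0, 0, 0, 0, 0]]]}}

```text
t: 16.65
eef_pos: [0.435, -0.1372, 0.1783]
ee_rot: [-3.142, 0.002, -1.214]
force: [0.6, 0.9, -2.4]
width: 0.0114
```

```bash
python3 - <<'E'
from h import *
goto([.4345,-.141,.179],np.radians(-70))
for n in ["wrist","scene","top"]:
    f=optics.grab_frame(n); cv2.imwrite(f"pics/{n}8.png",f[:,:,::-1])
f=cv2.imread("pics/scene8.png"); cv2.imwrite("pics/scene8z.png",cv2.resize(f[140:310,240:430],(665,595),interpolation=cv2.INTER_CUBIC)[:600])
E
```

```text
t 16.65 pos [ 0.435  -0.1372  0.1783] shift [ 0.0033  0.0018 -0.0007] rot [-0.    0.09  0.43]
```

View pics/wrist8.png

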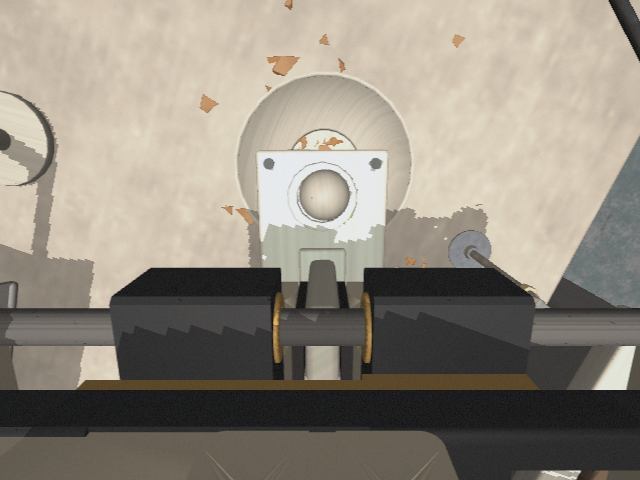

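View pics/scene8z.png

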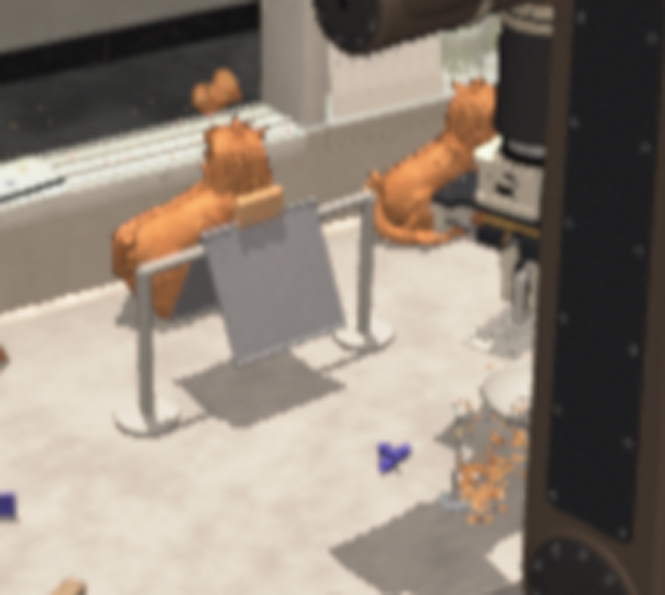

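View pics/top8.png

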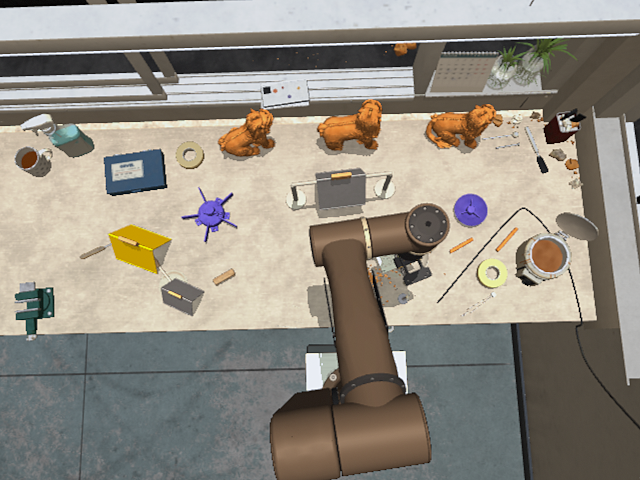

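```bash
python3 - <<'E'
from h import *
s=dict(arm.get_state())
t=wray(s,(323,73),.028); l=wray(s,(237,157),.028); r=wray(s,(411,157),.028)
x,y=t[:2],None
A=np.array([t[:2],l[:2],r[:2]]); M=np.c_[2*A,np.ones(3)]; c=np.linalg.solve(M,(A**2).sum(1)); print("dish",c[:2],"r",np.sqrt(c[2]+c[0]**2+c[1]**2))
print("ball",wray(s,(324,195),s["eef_pos"][2]-.05+.016), "pocket", s["eef_pos"][:2]+.044*np.array([np.cos(s["ee_rot"][2]),np.sin(s["ee_rot"][2])]))
print(s["eef_pos"],s["qd"],s["t"])
E
```

```text
dish [ 0.45178312 -0.18391186] r 0.06188863028584446
ball [ 0.45062681 -0.17920467  0.14433   ] pocket [ 0.4503704  -0.17840706]
[ 0.43500364 -0.13717767  0.17833   ] [-0.00245636  0.00242623  0.00036991 -0.00034109  0.00127506 -0.00040515] 16.8
```

>>> {"fn": "jog_arm", "kwargs": {"motion": [[[0.001, 0, 0, 0, 0, 0, 0], [0.003, 0, 0, 0, 0, 0, 0], [0.004, 0, 0, 0, 0, 0, 0], [0.004, 0, 0, 0, 0, 0, 0], [0.004, 0, 0, 0, 0, 0, 0], [0.004, 0, 0, 0, 0, 0, 0], [0.004, 0, 0, 0, 0, 0, 0]]]}}

```text
t: 17.5
eef_pos: [0.4364, -0.1409, 0.1783]
ee_rot: [-3.141, 0.002, -1.214]
force: [0.6, -0.2, -2.4]
width: 0.0118
```

```bash
python3 - <<'E'
from h import *
s=arm.get_state(); print(s["eef_pos"],s["ee_rot"],s["width"],np.abs(s["qd"]).max(),s["force"],s["t"])
f=optics.grab_frame("wrist"); cv2.imwrite("pics/wrist9.png",f[:,:,::-1]); print(arm.job_done())
E
```

```text
[ 0.43637331 -0.14090606  0.17832022] [-3.14148114e+00  1.50132960e-03 -1.21400907e+00] 0.011774221657484022 0.0023154606164741826 [ 0.56187847 -0.24555262 -2.37918957] 17.5
the job is handed in; nothing more can be done
None
```

View pics/wrist9.png

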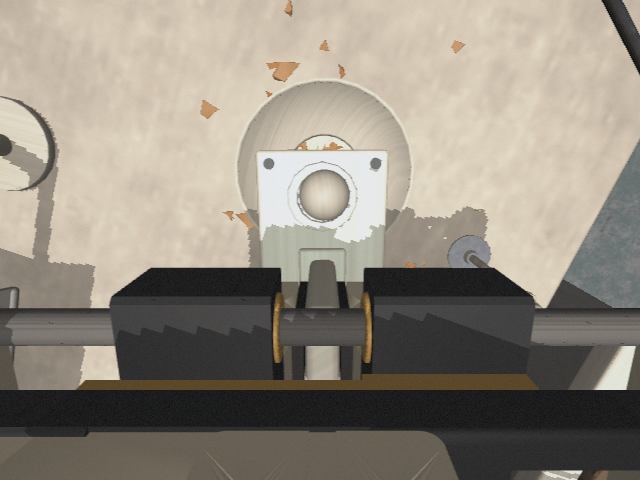

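I hung the larger grey hood astride the rail's bar and let it go. Then I took the tray by its blade, carried it over the catch dish and handed the job in at 17.5 s, still holding it.

- **Hood:** the last scene and top pictures, taken just before a final 4 mm tray shift, show it hanging on the bar with its ridge along it.
- **Tray:** held at 11.8 mm opening and level within about 0.1°. Joint speeds are below 0.003 rad/s, and the underside is about 128 mm above the bench, so about 100 mm above the rim.
- **Ball:** the last wrist picture shows it at (324,195), in the middle of its pocket. I estimate it within about 2 mm of the dish centre seen from above. The first top-view and later wrist-view estimates of that centre differ by about 3 mm.
- **Bystanders:** they look unmoved by eye. I did not measure their positions again at the end.

No check failed.

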